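# Rack the round leather-cutting dies by size

### The arm

A 6-joint arm with a two-finger parallel gripper is mounted at the origin on the work surface. World frame = base frame: x ahead of the robot, y to its left, z up, the work surface at z = 0. Lengths are in m, angles in rad, forces in N, time in s.
With the tool pointing down it reaches from about 0.375 to 0.9 m from the base axis. Payload 3.1 kg.
Tool frame: the origin (TCP) lies on the mounting face of the last link; the fingertips stand 173 mm ahead of it and the grasp point (between the pads) lies 155 mm ahead of it; z points along the fingers, y is the line along which they close (so a half turn about z gives the same grasp; the last joint's range is limited). The gripper opens to 85 mm and grips with 20 to 120 N. Pads are 22 mm wide; open, the fingers measure 114 mm over their backs; the gripper's body (76 mm by 85 mm) begins 54 mm behind the grasp point. The pads swing forward as they close: fully open they stand 13 mm farther back than shut.
Start: joints at [1.058, 0.527, 1.433, -0, 1.181, -0.178], TCP at [0.205, 0.59, 0.405] pointing down, gripper open.
Joint ranges: [-3.08, 3.08], [-0.75, 2.2], [0.22, 2.44], [-1.43, 4.57], [0, 2.65], [-2.85, 2.85]. Speed limits (rad/s): [2.79, 2.79, 3.14, 3.14, 3.14, 3.14].

### API

Orientations are given as [roll, pitch, yaw] about the fixed x, y, z axes, in that order (R = Rz(yaw) Ry(pitch) Rx(roll)).
In Python, from plant import readout, eyes, order gives the robot as it stands.
- The arm moves only by the shell command python3 -m inch 'ROWS' [OPENING]. ROWS is text: rows parted by semicolons, each of 6 numbers parted by spaces: the shift along the world's x, y, z in cm, then the turn, a rotation vector about the world's x, y, z in degrees. A call has 1 to 20 rows; each row is the pose to reach, as a shift and turn from the pose commanded when the call began; what a row does not reach only later rows make up. A row lasts 1/10 s, in which the tool goes at most 50 mm and 8.59 degrees, less where a joint would pass 70% of its speed; a pose out of reach is approached as far as the arm can. A call with a gripper value outside its range is refused whole. OPENING is the finger opening in cm, from 0 to 8.54, set as the call begins (- or left out, the last holds). The fingers move at their own pace and stop on an object; the grip force is fixed at half the most. Time passes only in rows, so rows that repeat a pose let the fingers close. It gives the time, the measured TCP pose, the force, the opening and the grip force at its end, in the units of the state.
- readout.state(): the state, without advancing time (a new reading comes with each control period).
- eyes.snapshot(name): name is "side" or "top" or "wrist"; returns the picture (400x640x3 uint8, red, green, blue); there is no depth.
- eyes.camera_info(name): a dict with "intrinsics" (3x3 intrinsics, pixels), "eye" and "orientation" of the camera in the world. Camera axes: x right, y down, z forward; pixel columns grow to the right and rows downward; lengths in m; the calibration is good to about 2 mm. The wrist camera is an equidistant fisheye: a pixel r from the principal point sees the ray r / f radians off the axis. A picture is of the moment at which its call begins: read the wrist's pose just before it. camera_info takes no time and is no camera call; for the wrist camera it gives the pose at the moment of the call.
- order.finish_job(): hands the job in; it is judged then, once.
The state is a dict: "time": time; "joints": joint angles; "dq": joint speeds; "joint_torque": joint torques, N m; "tool_pos": TCP position; "tool_rot": TCP orientation; "contact_force": force on the tool from outside, world axes, zero at the start; "wrist_torque": the same for the moment, N m; "opening": finger opening in m; "gripper_force": force on a finger pad.
Only numpy, scipy, OpenCV 4.12 (cv2) and the standard library are available. Lean on these libraries where they do the work, as an engineer would, in place of code of your own. Each camera call takes 0.05 s, during which the arm holds its last target. There are 200 camera calls.

### The job

Put the four yellow ring-shaped cutting dies away on the wooden rack in order of size: the smallest on the peg next to the red end block, then each larger one on the next peg, the largest on the last. Lower each die over its peg (do not drop it) so that it lies flat on the board with the peg about in its middle, let go of it, and leave the white glue pot where it stands.

Things in the scene. Friction and masses are not known exactly. Their poses are not given: they have to be found in the camera images.
- die_36_center (a point): The smallest of four loose round cutting dies: an open upright ring of steel strip, yellow with a bare steel band round the bottom edge, outer diameter 36 mm, wall 3 mm (so 30 mm inside), height 32 mm, no top or bottom. It stands on the granite slab (slab top 30 mm above the bench) with its hole upwards. The point is the ring's centre, half-way up (16 mm above its underside); z runs up along the ring's axis.
- die_45_center (a point): The second smallest of four loose round cutting dies: an open upright ring of steel strip, yellow with a bare steel band round the bottom edge, outer diameter 45 mm, wall 3 mm (so 39 mm inside), height 32 mm, no top or bottom. It stands on the granite slab (slab top 30 mm above the bench) with its hole upwards. The point is the ring's centre, half-way up (16 mm above its underside); z runs up along the ring's axis.
- die_54_center (a point): The second largest of four loose round cutting dies: an open upright ring of steel strip, yellow with a bare steel band round the bottom edge, outer diameter 54 mm, wall 3 mm (so 48 mm inside), height 32 mm, no top or bottom. It stands on the granite slab (slab top 30 mm above the bench) with its hole upwards. The point is the ring's centre, half-way up (16 mm above its underside); z runs up along the ring's axis.
- die_63_center (a point): The largest of four loose round cutting dies: an open upright ring of steel strip, yellow with a bare steel band round the bottom edge, outer diameter 63 mm, wall 3 mm (so 57 mm inside), height 32 mm, no top or bottom. It stands on the granite slab (slab top 30 mm above the bench) with its hole upwards. The point is the ring's centre, half-way up (16 mm above its underside); z runs up along the ring's axis.
- peg_1: One of four alike fixed white nylon pegs, 8 mm in diameter and 28 mm tall, standing in one straight row 85 mm apart along the middle of a dark wooden rack board (430 x 80 x 18 mm, lying on the slab, board top 48 mm above the bench). The number says nothing of its place in the row: that changes at every start. Origin: the peg's foot on the board's top face; z up; y runs along the row (from either end).
- peg_2: One of four alike fixed white nylon pegs, 8 mm in diameter and 28 mm tall, standing in one straight row 85 mm apart along the middle of a dark wooden rack board (430 x 80 x 18 mm, lying on the slab, board top 48 mm above the bench). The number says nothing of its place in the row: that changes at every start. Origin: the peg's foot on the board's top face; z up; y runs along the row (from either end).
- peg_3: One of four alike fixed white nylon pegs, 8 mm in diameter and 28 mm tall, standing in one straight row 85 mm apart along the middle of a dark wooden rack board (430 x 80 x 18 mm, lying on the slab, board top 48 mm above the bench). The number says nothing of its place in the row: that changes at every start. Origin: the peg's foot on the board's top face; z up; y runs along the row (from either end).
- peg_4: One of four alike fixed white nylon pegs, 8 mm in diameter and 28 mm tall, standing in one straight row 85 mm apart along the middle of a dark wooden rack board (430 x 80 x 18 mm, lying on the slab, board top 48 mm above the bench). The number says nothing of its place in the row: that changes at every start. Origin: the peg's foot on the board's top face; z up; y runs along the row (from either end).
- red_block: Red end block, 70 x 20 x 20 mm, fixed on the board in line with the pegs, at one end or the other (a grey block of the same size is at the other end). The four pegs are 72.5, 157.5, 242.5 and 327.5 mm from its centre. Origin: centre of its underside on the board's top face.
- glue_pot_center (a point): Bystander, to be left where it is: a loose white pot with a green lid, 62 mm in diameter and 60 mm tall, standing on the slab beyond one end of the rack (a loose beige wax block, 60 x 40 x 22 mm, lies beyond the other). The point is its centre, 30 mm above its underside.

How it is judged:
At the end, for the whole second after the job is handed in: Each die lies flat on the board (tilt under 0.08 rad, centre 60 to 67 mm above the bench), its centre within 13 mm of a peg, namely the smallest at the peg next to the red block and so on up to the largest at the fourth peg; all at rest and released; the glue pot within 25 mm of where it stood ((horizontal distance between die_36_center and peg_1 below 0.013 m or horizontal distance between die_36_center and peg_2 below 0.013 m or horizontal distance between die_36_center and peg_3 below 0.013 m or horizontal distance between die_36_center and peg_4 below 0.013 m) and horizontal distance between die_36_center and red_block between 0.0565 and 0.0885 m and height (world z) of die_36_center between 0.06 and 0.067 m and angle between each of die_36_center, die_45_center, die_54_center, die_63_center's own z axis and vertical below 0.08 rad and linear speed of each of die_36, die_45, die_54, die_63 below 0.02 m/s and (horizontal distance between die_45_center and peg_1 below 0.013 m or horizontal distance between die_45_center and peg_2 below 0.013 m or horizontal distance between die_45_center and peg_3 below 0.013 m or horizontal distance between die_45_center and peg_4 below 0.013 m) and horizontal distance between die_45_center and red_block between 0.1415 and 0.1735 m and height (world z) of die_45_center between 0.06 and 0.067 m and (horizontal distance between die_54_center and peg_1 below 0.013 m or horizontal distance between die_54_center and peg_2 below 0.013 m or horizontal distance between die_54_center and peg_3 below 0.013 m or horizontal distance between die_54_center and peg_4 below 0.013 m) and horizontal distance between die_54_center and red_block between 0.2265 and 0.2585 m and height (world z) of die_54_center between 0.06 and 0.067 m and (horizontal distance between die_63_center and peg_1 below 0.013 m or horizontal distance between die_63_center and peg_2 below 0.013 m or horizontal distance between die_63_center and peg_3 below 0.013 m or horizontal distance between die_63_center and peg_4 below 0.013 m) and horizontal distance between die_63_center and red_block between 0.3115 and 0.3435 m and height (world z) of die_63_center between 0.06 and 0.067 m and distance of glue_pot_center from where it was at the start of the episode below 0.025 m); the robot touches nothing.
It fails at once if the 36 mm die is dropped (falls free by more than about 25 mm) (contact force between die_36 and anything else below 0.01 N and linear speed of die_36 above 0.7 m/s).
It fails at once if the 45 mm die is dropped (falls free by more than about 25 mm) (contact force between die_45 and anything else below 0.01 N and linear speed of die_45 above 0.7 m/s).
It fails at once if the 54 mm die is dropped (falls free by more than about 25 mm) (contact force between die_54 and anything else below 0.01 N and linear speed of die_54 above 0.7 m/s).
It fails at once if the 63 mm die is dropped (falls free by more than about 25 mm) (contact force between die_63 and anything else below 0.01 N and linear speed of die_63 above 0.7 m/s).
It fails at once if the glue pot is pushed more than 25 mm or tipped (distance of glue_pot_center from where it was at the start of the episode above 0.025 m or angle between glue_pot_center's own z axis and vertical above 0.4 rad).
It also fails if it takes over 99 s, if anything falls off the work surface, if the arm or the gripper's body presses on something with over 40 N, if the wrist force passes 120 N, or if a joint passes its speed limit or range.

## Working session

There is one attempt and no reset: what is moved stays moved. The work goes in short steps, Python scripts to look and compute and a shell command to move; the robot and the scene stay as the last step left them, time stands still between calls to the robot, and variables do not carry over. Pictures are saved under pics/ and viewed, at most 16 in all, crops included, and the job is handed in when it is done.

```bash
mkdir -p pics; python3 - <<'E'
from plant import readout, eyes
import cv2
for n in ("side","top"):
    im=eyes.snapshot(n); cv2.imwrite(f"pics/{n}0.png",im[:,:,::-1])
    c=eyes.camera_info(n); print(n,c)
s=readout.state(); print(s)
E
```

```text
side {'intrinsics': array([[399.95533559,   0.        , 324.36908262],
       [  0.        , 399.95533559, 198.20902824],
       [  0.        ,   0.        ,   1.        ]]), 'eye': array([ 0.11198042, -0.38784221,  0.73481245]), 'orientation': array([-2.39212378,  0.01406938, -0.85393169])}
top {'intrinsics': array([[515.01484534,   0.        , 317.02241402],
       [  0.        , 515.01484534, 205.13320855],
       [  0.        ,   0.        ,   1.        ]]), 'eye': array([ 0.38587201, -0.0032205 ,  1.4244102 ]), 'orientation': array([-3.01619663,  0.00594384, -1.57852445])}
{'time': 0.1, 'joints': array([ 1.05747133e+00,  5.28398578e-01,  1.43379731e+00,  2.40903351e-06,
        1.18143134e+00, -1.78467861e-01]), 'dq': array([ 0.00040347, -0.00233333, -0.00336018,  0.00075274, -0.0023609 ,
       -0.00033036]), 'joint_torque': array([-6.11465839e-04, -4.43303740e+01, -1.78585643e+01, -2.71576582e-04,
        3.84079452e-03,  1.60697056e-05]), 'tool_pos': array([0.20519056, 0.59002052, 0.40380818]), 'tool_rot': array([-3.13959079e+00, -3.63372667e-04,  2.80673424e+00]), 'contact_force': array([ 0.4277897 , -0.99388236,  0.25615873]), 'wrist_torque': array([-0.03161139, -0.04406482, -0.00501528]), 'gripper_force': 0.0, 'opening': 0.08543412404013427}
```

View pics/top0.png

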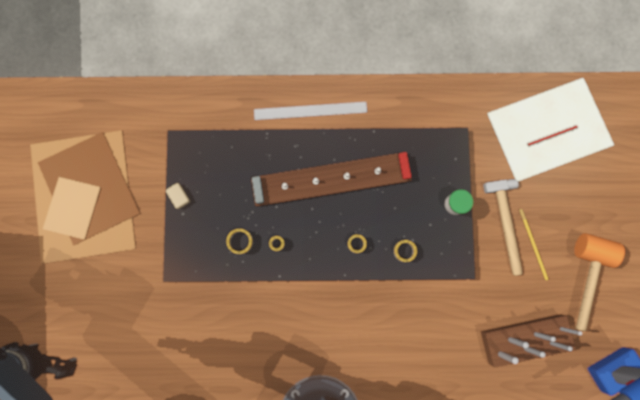

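View pics/side0.png

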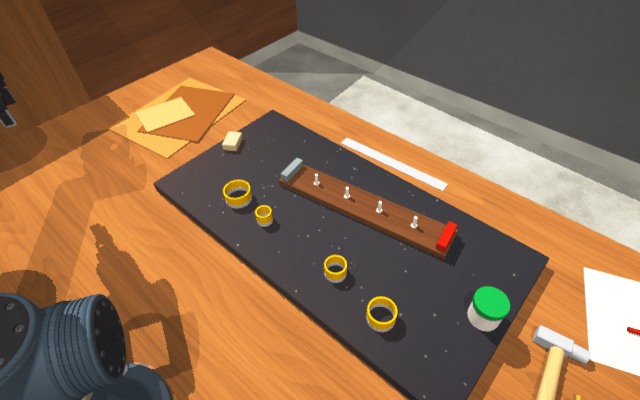

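Top view: dies 63 at about (239,241), 36 at (277,243), 45 at (357,243), 54 at (405,250). The pegs run (285,186) to (378,171), with the red block on the right. I'll enlarge next.

```bash
cat > h.py <<'E'
import numpy as np, cv2
from scipy.spatial.transform import Rotation as R
from plant import readout, eyes
def ray(n,px,c=None):
    c=c or eyes.camera_info(n); K=c['intrinsics']; M=R.from_euler('xyz',c['orientation']).as_matrix()
    x=(px[0]-K[0,2])/K[0,0]; y=(px[1]-K[1,2])/K[1,1]
    if n=='wrist':
        r=np.hypot(x,y); d=np.array([x/r*np.sin(r),y/r*np.sin(r),np.cos(r)]) if r>0 else np.array([0,0,1.])
    else: d=np.array([x,y,1.])
    return np.array(c['eye']),M@d
def onz(n,px,z,c=None):
    e,d=ray(n,px,c); return (e+d*(z-e[2])/d[2])[:2]
def proj(n,P,c=None):
    c=c or eyes.camera_info(n); K=c['intrinsics']; M=R.from_euler('xyz',c['orientation']).as_matrix()
    v=(np.atleast_2d(P)-c['eye'])@M
    if n=='wrist':
        r=np.hypot(v[:,0],v[:,1]); t=np.arctan2(r,v[:,2]); q=v[:,:2]/r[:,None]*t[:,None]
    else: q=v[:,:2]/v[:,2:]
    return q*[K[0,0],K[1,1]]+K[:2,2]
def circ(c,r,z):
    a=np.linspace(0,2*np.pi,60); return np.c_[c[0]+r*np.cos(a),c[1]+r*np.sin(a),0*a+z]
E
python3 - <<'E'
from h import *
im=cv2.imread('pics/top0.png'); S=4
g={63:(239,241),36:(277,243),45:(357,243),54:(405,250)}
hsv=cv2.cvtColor(im,cv2.COLOR_BGR2HSV)
m=cv2.inRange(hsv,(18,110,80),(36,255,255)); m[:225]=0;m[266:]=0;m[:,:215]=0;m[:,425:]=0
from scipy.optimize import minimize
big=cv2.resize(im[145:270,215:425],None,fx=3.8,fy=3.8,interpolation=cv2.INTER_CUBIC)
tr=lambda q:((q-[215,145]+.5)*3.8).astype(int)
for D,p in g.items():
    ys,xs=np.nonzero(m); k=np.hypot(xs-p[0],ys-p[1])<20
    pt=np.c_[xs[k],ys[k]].astype(float)
    def f(c):  # overlap with rendered rim
        q=np.array([onz('top',t,.062,C) for t in pt]); return q
    C=eyes.camera_info('top'); q=f(0)
    # centre: circle fit with rim mid radius
    rm=(D-3)/2000
    r=minimize(lambda c:np.abs(np.hypot(*(q-c).T)-rm).sum(),q.mean(0),method='Nelder-Mead').x
    print(D,k.sum(),r,q.mean(0))
    for rr in (D/2000,D/2000-.003): cv2.polylines(big,[tr(proj('top',circ(r,rr,.062),C))],True,(255,0,255),1)
for p in [(285,186),(316,181),(347,176),(378,171)]: print(onz('top',p,.076))
cv2.imwrite('pics/crop1.png',big)
E
```

```text
63 290 [0.4647304  0.21147232] [0.46434533 0.21128988]
36 157 [0.45799602 0.11237039] [0.45802247 0.11142574]
45 198 [ 0.45579662 -0.10091878] [ 0.45541831 -0.10123807]
54 251 [ 0.43551326 -0.2285872 ] [ 0.43577865 -0.22853468]
[0.60777753 0.08801904]
[0.62050294 0.00569558]
[ 0.63325048 -0.07677098]
[ 0.64602019 -0.159381  ]
```

View pics/crop1.png

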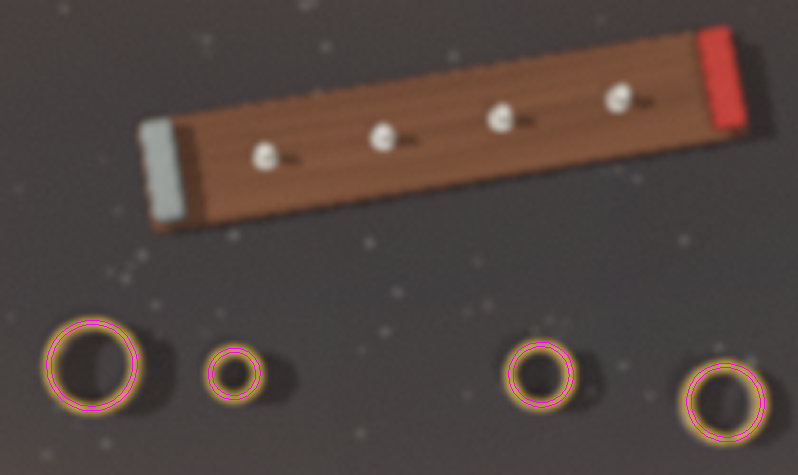

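```bash
python3 -m inch '6 -9 -3 0 0 -15; 12 -18 -5 0 0 -30; 18 -27 -8 0 0 -45; 24 -35 -10 0 0 -58; 26 -37.9 -10.4 0 0 -62; 26 -37.9 -10.4 0 0 -62; 26 -37.9 -10.4 0 0 -62; 26 -37.9 -10.4 0 0 -62; 26 -37.9 -10.4 0 0 -62'
python3 - <<'E'
from h import *
s=readout.state();print(s['tool_pos'],s['tool_rot'],s['joints'],s['contact_force'])
C=eyes.camera_info('wrist');im=eyes.snapshot('wrist')[:,:,::-1].copy();print(C)
for D,c in {63:(.4647,.2115),36:(.458,.1124)}.items():
    cv2.polylines(im,[proj('wrist',circ(c,D/2000,.062),C).astype(int)],True,(255,0,255),1)
for p in [(.6075,.0885),(.6205,.0045)]: cv2.polylines(im,[proj('wrist',circ(p,.004,.076),C).astype(int)],True,(255,0,255),1)
cv2.imwrite('pics/w1.png',im)
E
```

```text
time: 1.0
tool_pos: [0.4542, 0.2267, 0.3046]
tool_rot: [-3.141, -0.0, 1.724]
contact_force: [1.1, 0.5, 0.2]
opening: 0.0855
gripper_force: 0.0
[0.45419171 0.22666618 0.30460412] [-3.14127445e+00 -5.78717010e-05  1.72415181e+00] [2.42415862e-01 5.24787937e-01 1.81888553e+00 1.20013674e-04
 7.98230988e-01 8.89765946e-02] [1.11696583 0.54968089 0.21315729]
{'intrinsics': array([[309.70691629,   0.        , 321.18712662],
       [  0.        , 309.70691629, 200.67409255],
       [  0.        ,   0.        ,   1.        ]]), 'eye': array([0.44200877, 0.30075125, 0.27337628]), 'orientation': array([2.83814705e+00, 1.79780433e-04, 1.52843538e-01])}
```

View pics/w1.png

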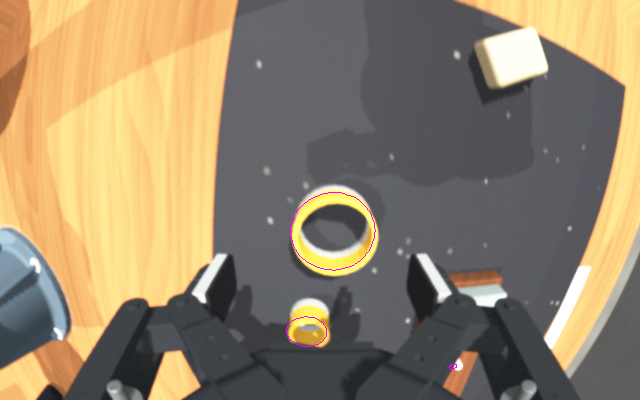

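Wrist view: the 63 rim is centred near (335,234) and I predicted (335,231), about 2 mm off. The peg is at (457,364) against a predicted (453,366). The arm was still settling, so I'll let it settle.

```bash
python3 -m inch '0 0 0 0 0 0; 0 0 0 0 0 0;0 0 0 0 0 0'
```

```text
time: 1.35
tool_pos: [0.4525, 0.2294, 0.3053]
tool_rot: [-3.141, -0.0, 1.726]
contact_force: [-0.7, 0.2, 0.3]
opening: 0.085
gripper_force: 0.0
```

```bash
python3 -m inch '1.25 -1.9 0 0 0 0; 1.25 -1.9 -3 0 0 0; 1.25 -1.9 -6 0 0 0; 1.25 -1.9 -8 0 0 0;1.25 -1.9 -9 0 0 0;1.25 -1.9 -9.7 0 0 0;1.25 -1.9 -9.7 0 0 0;1.25 -1.9 -9.7 0 0 0;1.25 -1.9 -9.7 0 0 0'
```

```text
time: 2.25
tool_pos: [0.4662, 0.2096, 0.2091]
tool_rot: [3.14, -0.0, 1.725]
contact_force: [0.3, 0.0, -0.1]
opening: 0.0849
gripper_force: 0.0
```

```bash
python3 -m inch '0 0 0 0 0 0;0 0 0 0 0 0;0 0 0 0 0 0;0 0 0 0 0 0;0 0 0 0 0 0;0 0 0 0 0 0;0 0 0 0 0 0;0 0 0 0 0 0' 5.5
python3 -m inch '0 0 1 0 0 0;0 0 2 0 0 0;0 0 4 0 0 0; 0 0 6 0 0 0;0 0 8 0 0 0;0 0 9 0 0 0;0 0 9 0 0 0;0 0 9 0 0 0'
python3 - <<'E'
from h import *
im=eyes.snapshot('wrist')[:,:,::-1].copy();cv2.imwrite('pics/w2.png',im)
s=readout.state();print(s['tool_pos'],s['opening'])
E
```

```text
time: 3.05
tool_pos: [0.4661, 0.2094, 0.2094]
tool_rot: [3.14, -0.0, 1.725]
contact_force: [-0.9, 0.2, 7.7]
opening: 0.0615
gripper_force: 64.3
time: 3.85
tool_pos: [0.4657, 0.2093, 0.2981]
tool_rot: [-3.141, 0.0, 1.725]
contact_force: [-0.6, 0.3, -0.0]
opening: 0.0612
gripper_force: 65.4
[0.46556755 0.20932498 0.2976483 ] 0.06137438357407963
```

View pics/w2.png

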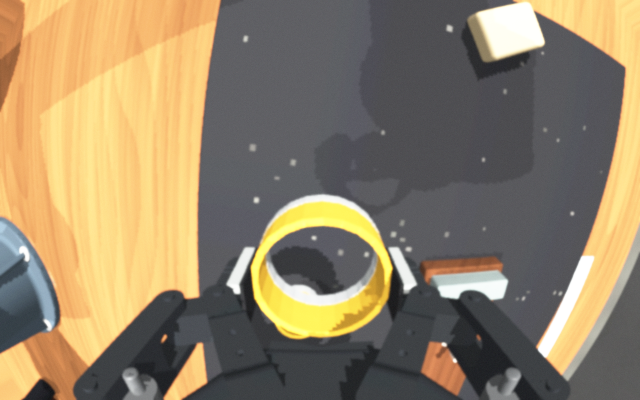

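The 63 die is held in the fingers. I'll overlay the model to find its offset in the grip.

```bash
python3 - <<'E'
from h import *
im=cv2.imread('pics/w2.png');C=eyes.camera_info('wrist')
t=readout.state()['tool_pos'];a=readout.state()['tool_rot'][2];u=np.array([np.cos(a),np.sin(a)])
big=cv2.resize(im[180:360,220:420],None,fx=3,fy=3)
for o,col in ((0,(255,0,255)),(.005,(255,255,0)),(-.005,(0,0,255))):
    q=(proj('wrist',circ(t[:2]+o*u,.0315,.1505),C)-[220,180]+.5)*3
    cv2.polylines(big,[q.astype(int)],True,col,1)
cv2.imwrite('pics/w2c.png',big)
E
```

```text
(no output)
```

View pics/w2c.png

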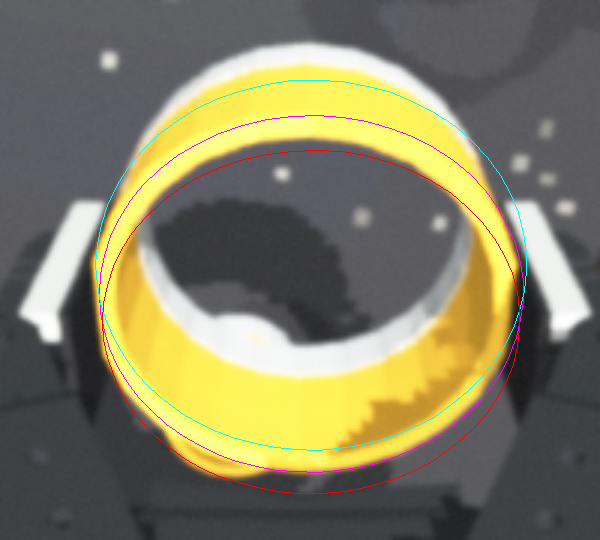

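```bash
python3 -m inch '1 -.8 0 0 0 0;3 -2.5 0 0 0 0;5.5 -4.6 0 0 0 0;8 -6.7 0 0 0 0;10.5 -8.8 0 0 0 0;12.5 -10.5 0 0 0 0;13.8 -11.6 0 0 0 0;14.2 -11.9 0 0 0 0;14.2 -11.9 0 0 0 0;14.2 -11.9 0 0 0 0;14.2 -11.9 0 0 0 0'
python3 - <<'E'
from h import *
C=eyes.camera_info('wrist');im=eyes.snapshot('wrist')[:,:,::-1].copy();np.save('C.npy',C,allow_pickle=True)
s=readout.state();print(s['tool_pos'],s['opening'])
for p in [(.6074,.0905),(.6204,.0065),(.6334,-.0775),(.6464,-.1615)]:
  for z in (.048,.076): cv2.polylines(im,[proj('wrist',circ(p,.004,z),C).astype(int)],True,(255,0,255),1)
cv2.imwrite('pics/w3.png',cv2.resize(im[150:400,180:460],None,fx=2.4,fy=2.4))
E
```

```text
time: 5.0
tool_pos: [0.6069, 0.0914, 0.298]
tool_rot: [-3.14, -0.0, 1.726]
contact_force: [0.6, -0.9, -0.7]
opening: 0.0613
gripper_force: 65.5
[0.60701385 0.09137172 0.2981685 ] 0.06146045833526189
```

View pics/w3.png

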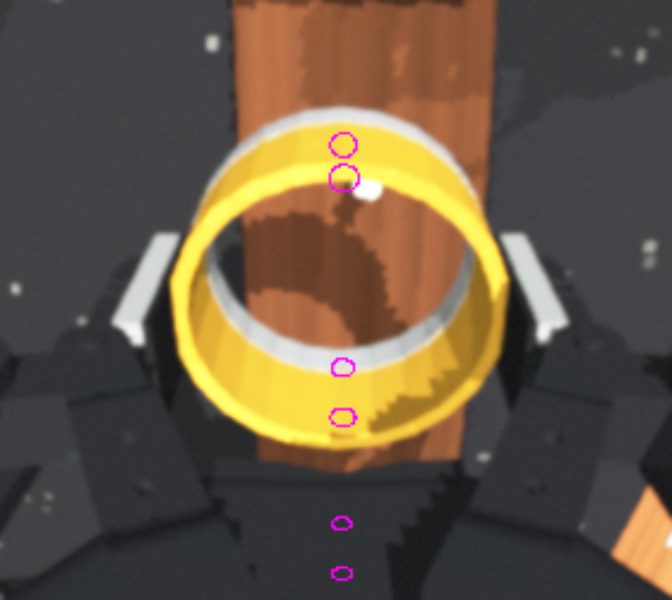

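Through the ring the peg tip is at crop (368,185), where I predicted (344,178). That puts the board about 5 mm further in +x, so I'll shift and lower to just above the peg.

```bash
python3 -m inch '.4 -.25 0 0 0 0;.4 -.25 -1 0 0 0;.4 -.25 -2 0 0 0;.4 -.25 -3 0 0 0;.4 -.25 -3.4 0 0 0;.4 -.25 -3.4 0 0 0;.4 -.25 -3.4 0 0 0'
python3 - <<'E'
from h import *
C=eyes.camera_info('wrist');im=eyes.snapshot('wrist')[:,:,::-1].copy()
s=readout.state();print(s['tool_pos'],s['opening'])
for p in [(.6125,.088)]:
  for z in (.048,.076): cv2.polylines(im,[proj('wrist',circ(p,.004,z),C).astype(int)],True,(255,0,255),1)
cv2.imwrite('pics/w4.png',cv2.resize(im[150:400,180:460],None,fx=2.4,fy=2.4))
E
```

```text
time: 5.75
tool_pos: [0.612, 0.0879, 0.2639]
tool_rot: [-3.141, -0.0, 1.725]
contact_force: [0.3, 0.6, -1.0]
opening: 0.0615
gripper_force: 65.5
[0.61209137 0.08790697 0.26428647] 0.06175435922424718
```

View pics/w4.png

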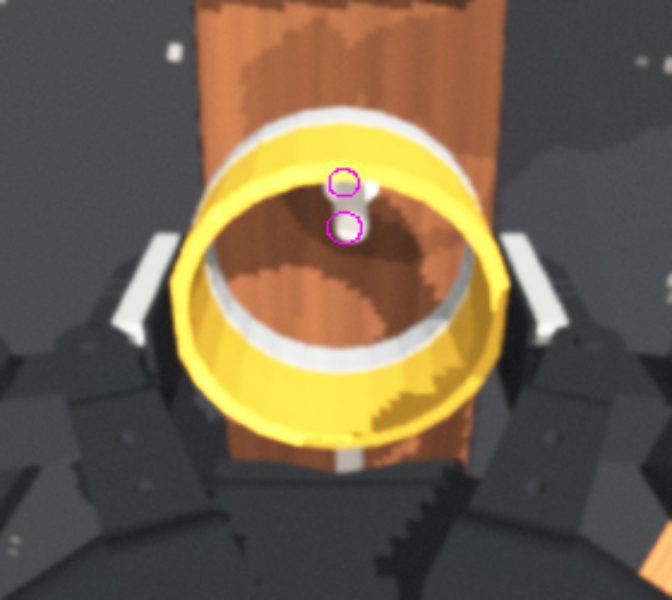

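The peg top is at (351,226) against a predicted (345,228), a match within about 1 mm. Lowering.

```bash
python3 -m inch '.1 0 -1 0 0 0;.1 0 -2 0 0 0;.1 0 -2.8 0 0 0;.1 0 -3.2 0 0 0;.1 0 -3.45 0 0 0;.1 0 -3.6 0 0 0;.1 0 -3.65 0 0 0;.1 0 -3.65 0 0 0;.1 0 -3.65 0 0 0'
```

```text
time: 6.7
tool_pos: [0.613, 0.0879, 0.228]
tool_rot: [3.141, 0.0, 1.725]
contact_force: [-0.0, 0.5, -1.0]
opening: 0.0614
gripper_force: 65.5
```

```bash
python3 -m inch '0 0 0 0 0 0;0 0 0 0 0 0;0 0 0 0 0 0;0 0 0 0 0 0;0 0 0 0 0 0' 8.3
python3 -m inch '0 0 1.5 0 0 0;0 0 4 0 0 0;0 0 8 0 0 0;-2 -4 8 0 0 0;-4.5 -8 8 0 0 0;-6.5 -12 8 0 0 0;-9 -16 8 0 0 0;-11 -20 8 0 0 0;-13 -24 8 0 0 0;-15.5 -28 8 0 0 0;-17 -31 8 0 0 0;-17.6 -31.9 8 0 0 0;-17.6 -31.9 8 0 0 0;-17.6 -31.9 8 0 0 0;-17.6 -31.9 8 0 0 0;-17.6 -31.9 8 0 0 0'
python3 - <<'E'
from h import *
C=eyes.camera_info('wrist');im=eyes.snapshot('wrist')[:,:,::-1].copy()
t=eyes.snapshot('top')[:,:,::-1]
s=readout.state();print(s['tool_pos'],s['opening'])
cv2.polylines(im,[proj('wrist',circ((.4355,-.2286),.027,.062),C).astype(int)],True,(255,0,255),1)
cv2.imwrite('pics/w5.png',np.vstack([cv2.resize(im[150:400,180:460],None,fx=1.1,fy=1.1),cv2.resize(t[160:210,240:317],(308,200))]))
E
```

```text
time: 7.2
tool_pos: [0.6129, 0.0879, 0.2277]
tool_rot: [3.141, 0.0, 1.725]
contact_force: [-0.1, 0.4, 0.1]
opening: 0.0828
gripper_force: 0.0
time: 8.8
tool_pos: [0.4375, -0.2298, 0.3077]
tool_rot: [-3.142, -0.0, 1.727]
contact_force: [0.3, 0.0, -0.0]
opening: 0.0826
gripper_force: 0.0
[ 0.43739403 -0.23009909  0.3076473 ] 0.08330447777994691
```

View pics/w5.png

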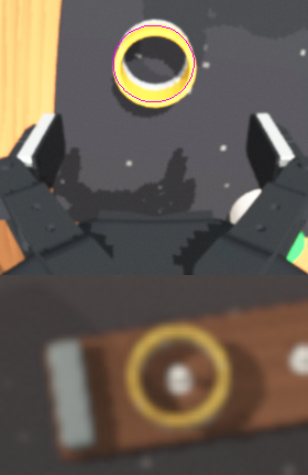

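The 63 die sits with the peg in its middle. The 54 die is where I predicted to about 2 mm. Grasp it.

```bash
python3 -m inch '-.1 -.1 -2 0 0 0; -.1 -.1 -5 0 0 0; -.1 -.1 -7.5 0 0 0; -.1 -.1 -9 0 0 0;-.1 -.1 -9.8 0 0 0;-.1 -.1 -9.8 0 0 0;-.1 -.1 -9.8 0 0 0;-.1 -.1 -9.8 0 0 0'
python3 -m inch '0 0 0 0 0 0;0 0 0 0 0 0;0 0 0 0 0 0;0 0 0 0 0 0;0 0 0 0 0 0;0 0 0 0 0 0;0 0 0 0 0 0;0 0 0 0 0 0' 4.6
python3 -m inch '0 0 1 0 0 0;0 0 2 0 0 0;0 0 4 0 0 0; 0 0 6 0 0 0;0 0 8 0 0 0;0 0 9 0 0 0;0 0 9 0 0 0;0 0 9 0 0 0'
```

```text
time: 9.7
tool_pos: [0.4363, -0.2322, 0.2105]
tool_rot: [3.14, 0.001, 1.725]
contact_force: [-0.1, 0.0, -0.8]
opening: 0.0828
gripper_force: 0.0
time: 10.5
tool_pos: [0.436, -0.2322, 0.2108]
tool_rot: [3.141, 0.001, 1.725]
contact_force: [-1.4, -0.1, 7.5]
opening: 0.0525
gripper_force: 62.1
time: 11.3
tool_pos: [0.4357, -0.2319, 0.2996]
tool_rot: [-3.141, -0.0, 1.725]
contact_force: [-0.2, 0.7, 0.2]
opening: 0.0524
gripper_force: 63.0
```

```bash
python3 -m inch '.8 1 0 0 0 0;2.4 3 0 0 0 0;4.8 6 0 0 0 0;7.2 9 0 0 0 0;9.6 12 0 0 0 0;12 15 0 0 0 0;14.5 18 0 0 0 0;16.7 20.7 0 0 0 0;18.2 22.5 0 0 0 0;19.1 23.6 0 0 0 0;19.1 23.6 0 0 0 0;19.1 23.6 -1.5 0 0 0;19.1 23.6 -3 0 0 0;19.1 23.6 -3.4 0 0 0;19.1 23.6 -3.4 0 0 0;19.1 23.6 -3.4 0 0 0'
python3 - <<'E'
from h import *
C=eyes.camera_info('wrist');im=eyes.snapshot('wrist')[:,:,::-1].copy()
s=readout.state();print(s['tool_pos'],s['opening'])
for p in [(.6265,.004)]:
  for z in (.048,.076): cv2.polylines(im,[proj('wrist',circ(p,.004,z),C).astype(int)],True,(255,0,255),1)
cv2.polylines(im,[proj('wrist',circ(s['tool_pos'],.024,s['tool_pos'][2]-.1808),C).astype(int)],True,(255,0,255),1)
cv2.imwrite('pics/w6.png',cv2.resize(im[150:400,180:460],None,fx=2.4,fy=2.4))
E
```

```text
time: 12.9
tool_pos: [0.6268, 0.0032, 0.2654]
tool_rot: [-3.141, -0.0, 1.724]
contact_force: [-0.4, 0.2, -0.1]
opening: 0.0526
gripper_force: 63.0
[0.62698875 0.00336675 0.2658368 ] 0.0523708205956384
```

View pics/w6.png

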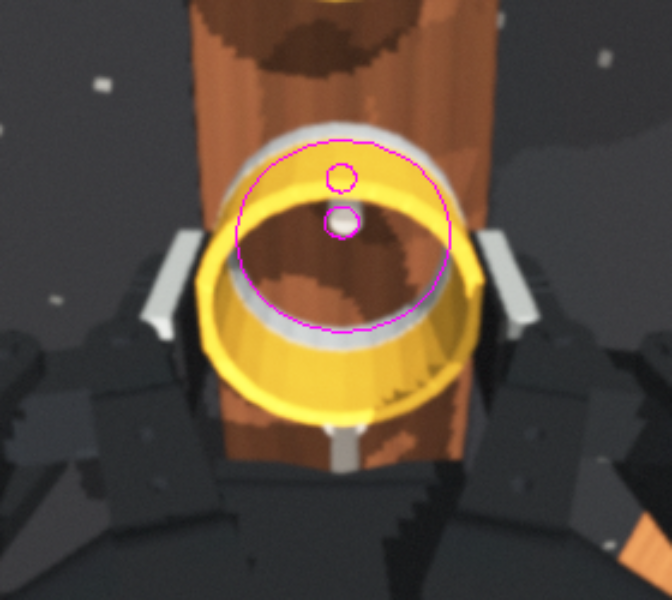

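The peg top at (344,222) matches the prediction. Lower, release, and go on to the 45 die.

```bash
python3 -m inch '0 0 -1 0 0 0;0 0 -2 0 0 0;0 0 -2.8 0 0 0;0 0 -3.2 0 0 0;0 0 -3.45 0 0 0;0 0 -3.6 0 0 0;0 0 -3.65 0 0 0;0 0 -3.65 0 0 0;0 0 -3.65 0 0 0'
python3 -m inch '0 0 0 0 0 0;0 0 0 0 0 0;0 0 0 0 0 0;0 0 0 0 0 0;0 0 0 0 0 0' 7.6
python3 -m inch '0 0 1.5 0 0 0;0 0 4 0 0 0;0 0 8 0 0 0;-4 -2.5 8 0 0 0;-8 -5 8 0 0 0;-12 -7.5 8 0 0 0;-15.5 -10 8 0 0 0;-17 -10.7 8 0 0 0;-17 -10.7 8 0 0 0;-17 -10.7 8 0 0 0;-17 -10.7 8 0 0 0;-17 -10.7 8 0 0 0'
python3 - <<'E'
from h import *
C=eyes.camera_info('wrist');im=eyes.snapshot('wrist')[:,:,::-1].copy()
t=eyes.snapshot('top')[:,:,::-1]
s=readout.state();print(s['tool_pos'],s['opening'])
cv2.polylines(im,[proj('wrist',circ((.457,-.1033),.0225,.062),C).astype(int)],True,(255,0,255),1)
cv2.imwrite('pics/w7.png',np.vstack([cv2.resize(im[150:400,180:460],None,fx=1.1,fy=1.1),cv2.resize(t[155:205,265:342],(308,200))]))
E
```

```text
time: 13.85
tool_pos: [0.6271, 0.0039, 0.2295]
tool_rot: [3.141, 0.0, 1.725]
contact_force: [-0.1, 1.2, -1.2]
opening: 0.0526
gripper_force: 63.0
time: 14.35
tool_pos: [0.6269, 0.0039, 0.2293]
tool_rot: [3.142, 0.0, 1.725]
contact_force: [0.7, -0.5, -0.1]
opening: 0.0761
gripper_force: 0.0
time: 15.55
tool_pos: [0.458, -0.1027, 0.3094]
tool_rot: [3.14, 0.001, 1.726]
contact_force: [0.5, 0.5, -0.1]
opening: 0.0762
gripper_force: 0.0
[ 0.45761557 -0.10262632  0.30914434] 0.07612823199268032
```

View pics/w7.png

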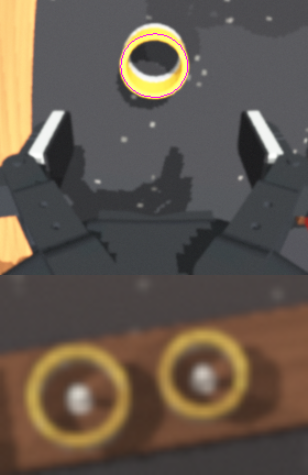

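Both placed dies are centred on their pegs, and the 45 prediction matches the picture. Grasp it and carry it to the peg at (.6395,-.080).

```bash
python3 -m inch '-.1 0 -2 0 0 0; -.1 0 -5 0 0 0; -.1 0 -7.5 0 0 0; -.1 0 -9 0 0 0;-.1 0 -9.9 0 0 0;-.1 0 -9.9 0 0 0;-.1 0 -9.9 0 0 0;-.1 0 -9.9 0 0 0'
python3 -m inch '0 0 0 0 0 0;0 0 0 0 0 0;0 0 0 0 0 0;0 0 0 0 0 0;0 0 0 0 0 0;0 0 0 0 0 0;0 0 0 0 0 0;0 0 0 0 0 0;0 0 0 0 0 0' 3.7
python3 -m inch '0 0 1 0 0 0;0 0 2 0 0 0;0 0 4 0 0 0; 0 0 6 0 0 0;0 0 8 0 0 0;0 0 9 0 0 0;0 0 9 0 0 0;0 0 9 0 0 0'
```

```text
time: 16.45
tool_pos: [0.4563, -0.1031, 0.2109]
tool_rot: [3.14, 0.001, 1.725]
contact_force: [0.3, -0.2, -0.2]
opening: 0.0764
gripper_force: 0.0
time: 17.35
tool_pos: [0.4561, -0.1032, 0.2111]
tool_rot: [3.14, 0.001, 1.725]
contact_force: [-0.4, 0.3, 7.4]
opening: 0.0435
gripper_force: 60.4
time: 18.15
tool_pos: [0.4557, -0.103, 0.3002]
tool_rot: [-3.142, -0.0, 1.725]
contact_force: [0.6, 0.4, -0.9]
opening: 0.0435
gripper_force: 61.2
```

```bash
python3 -m inch '1 .1 0 0 0 0;3 .4 0 0 0 0;6 .7 0 0 0 0;9 1.1 0 0 0 0;12 1.5 0 0 0 0;15 1.9 0 0 0 0;17.3 2.2 0 0 0 0;18.4 2.3 0 0 0 0;18.4 2.3 0 0 0 0;18.4 2.3 -1.5 0 0 0;18.4 2.3 -3 0 0 0;18.4 2.3 -3.4 0 0 0;18.4 2.3 -3.4 0 0 0;18.4 2.3 -3.4 0 0 0'
python3 - <<'E'
from h import *
C=eyes.camera_info('wrist');im=eyes.snapshot('wrist')[:,:,::-1].copy()
s=readout.state();print(s['tool_pos'],s['opening'])
for p in [(.6395,-.080)]:
  for z in (.048,.076): cv2.polylines(im,[proj('wrist',circ(p,.004,z),C).astype(int)],True,(255,0,255),1)
cv2.polylines(im,[proj('wrist',circ(s['tool_pos'],.0195,s['tool_pos'][2]-.1811),C).astype(int)],True,(255,0,255),1)
cv2.imwrite('pics/w8.png',cv2.resize(im[150:400,180:460],None,fx=2.4,fy=2.4))
E
```

```text
time: 19.55
tool_pos: [0.6397, -0.0803, 0.266]
tool_rot: [-3.141, -0.0, 1.724]
contact_force: [0.3, -0.2, -0.3]
opening: 0.0435
gripper_force: 61.2
[ 0.63992404 -0.08031667  0.26646849] 0.04372400309698763
```

View pics/w8.png

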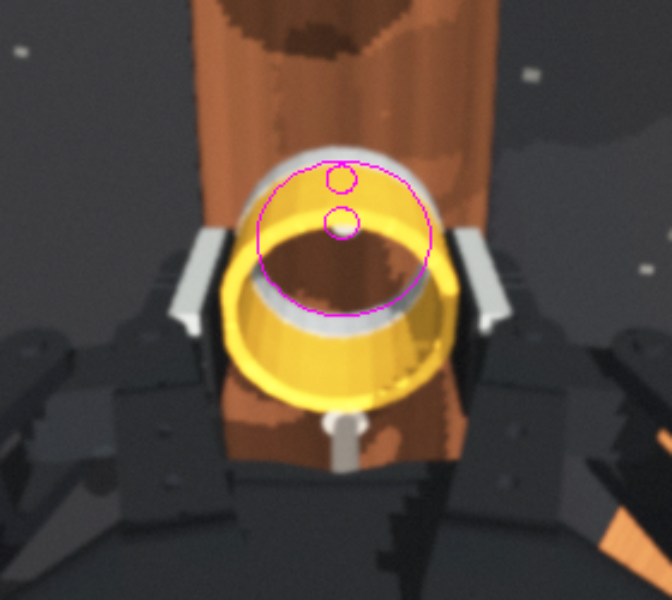

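The peg tip edge at (343,230) is where I expected it. Lower, release, and go on to the 36 die.

```bash
python3 -m inch '0 0 -1 0 0 0;0 0 -2 0 0 0;0 0 -2.8 0 0 0;0 0 -3.2 0 0 0;0 0 -3.45 0 0 0;0 0 -3.6 0 0 0;0 0 -3.65 0 0 0;0 0 -3.65 0 0 0;0 0 -3.65 0 0 0'
python3 -m inch '0 0 0 0 0 0;0 0 0 0 0 0;0 0 0 0 0 0;0 0 0 0 0 0;0 0 0 0 0 0' 6.8
python3 -m inch '0 0 1.5 0 0 0;0 0 4 0 0 0;0 0 8 0 0 0;-3 3 8 0 0 0;-6 6 8 0 0 0;-9 9 8 0 0 0;-12 12.5 8 0 0 0;-15 16 8 0 0 0;-17 18 8 0 0 0;-18.1 19 8 0 0 0;-18.1 19 8 0 0 0;-18.1 19 8 0 0 0;-18.1 19 8 0 0 0;-18.1 19 8 0 0 0'
python3 - <<'E'
from h import *
C=eyes.camera_info('wrist');im=eyes.snapshot('wrist')[:,:,::-1].copy()
t=eyes.snapshot('top')[:,:,::-1]
s=readout.state();print(s['tool_pos'],s['opening'])
cv2.polylines(im,[proj('wrist',circ((.459,.110),.018,.062),C).astype(int)],True,(255,0,255),1)
cv2.imwrite('pics/w9.png',np.vstack([cv2.resize(im[150:400,180:460],None,fx=1.1,fy=1.1),cv2.resize(t[150:200,305:382],(308,200))]))
E
```

```text
time: 20.5
tool_pos: [0.6401, -0.0801, 0.23]
tool_rot: [3.141, 0.0, 1.725]
contact_force: [-0.2, -0.4, -0.3]
opening: 0.0435
gripper_force: 61.2
time: 21.0
tool_pos: [0.6399, -0.0801, 0.2298]
tool_rot: [3.142, 0.0, 1.725]
contact_force: [0.2, 0.7, 1.2]
opening: 0.0682
gripper_force: 0.0
time: 22.4
tool_pos: [0.4602, 0.109, 0.3097]
tool_rot: [3.14, 0.0, 1.723]
contact_force: [-0.8, 0.3, -0.0]
opening: 0.0684
gripper_force: 0.0
[0.45969732 0.10919182 0.30954157] 0.06789612997736512
```

View pics/w9.png

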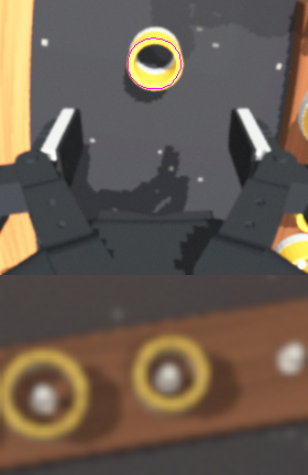

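The 45 die is centred, and the 36 die is as predicted.

```bash
python3 -m inch '-.1 0 -2 0 0 0; -.1 0 -5 0 0 0; -.1 0 -7.5 0 0 0; -.1 0 -9 0 0 0;-.1 0 -9.9 0 0 0;-.1 0 -9.9 0 0 0;-.1 0 -9.9 0 0 0;-.1 0 -9.9 0 0 0'
python3 -m inch '0 0 0 0 0 0;0 0 0 0 0 0;0 0 0 0 0 0;0 0 0 0 0 0;0 0 0 0 0 0;0 0 0 0 0 0;0 0 0 0 0 0;0 0 0 0 0 0;0 0 0 0 0 0' 2.8
python3 -m inch '0 0 1 0 0 0;0 0 2 0 0 0;0 0 4 0 0 0; 0 0 6 0 0 0;0 0 8 0 0 0;0 0 9 0 0 0;0 0 9 0 0 0;0 0 9 0 0 0'
```

```text
time: 23.3
tool_pos: [0.4583, 0.1099, 0.2114]
tool_rot: [3.14, 0.0, 1.725]
contact_force: [-0.5, -0.1, 1.4]
opening: 0.0681
gripper_force: 0.0
time: 24.2
tool_pos: [0.4581, 0.1099, 0.2116]
tool_rot: [3.14, 0.0, 1.725]
contact_force: [-0.0, -0.5, 5.3]
opening: 0.0344
gripper_force: 59.3
time: 25.0
tool_pos: [0.4577, 0.1099, 0.3007]
tool_rot: [3.142, -0.0, 1.725]
contact_force: [-0.2, 0.0, -1.5]
opening: 0.0345
gripper_force: 59.8
```

```bash
python3 -m inch '.7 -1 0 0 0 0;2.1 -3 0 0 0 0;4.2 -6 0 0 0 0;6.4 -9 0 0 0 0;8.5 -12 0 0 0 0;10.7 -15 0 0 0 0;12.8 -18 0 0 0 0;15 -21 0 0 0 0;17 -24 0 0 0 0;18.7 -26.3 0 0 0 0;19.5 -27.4 0 0 0 0;19.5 -27.4 0 0 0 0;19.5 -27.4 -1.5 0 0 0;19.5 -27.4 -2.8 0 0 0;19.5 -27.4 -3.2 0 0 0;19.5 -27.4 -3.2 0 0 0;19.5 -27.4 -3.2 0 0 0'
python3 - <<'E'
from h import *
C=eyes.camera_info('wrist');im=eyes.snapshot('wrist')[:,:,::-1].copy()
s=readout.state();print(s['tool_pos'],s['opening'])
for p in [(.6525,-.164)]:
  for z in (.048,.076): cv2.polylines(im,[proj('wrist',circ(p,.004,z),C).astype(int)],True,(255,0,255),1)
cv2.polylines(im,[proj('wrist',circ(s['tool_pos'],.015,s['tool_pos'][2]-.1816),C).astype(int)],True,(255,0,255),1)
cv2.imwrite('pics/w10.png',cv2.resize(im[150:400,180:460],None,fx=2.1,fy=2.1))
E
```

```text
time: 26.7
tool_pos: [0.6529, -0.1634, 0.2686]
tool_rot: [-3.141, -0.0, 1.726]
contact_force: [-0.2, -0.3, -1.7]
opening: 0.0346
gripper_force: 59.9
[ 0.65305236 -0.16367511  0.26901897] 0.03458895375306704
```

View pics/w10.png

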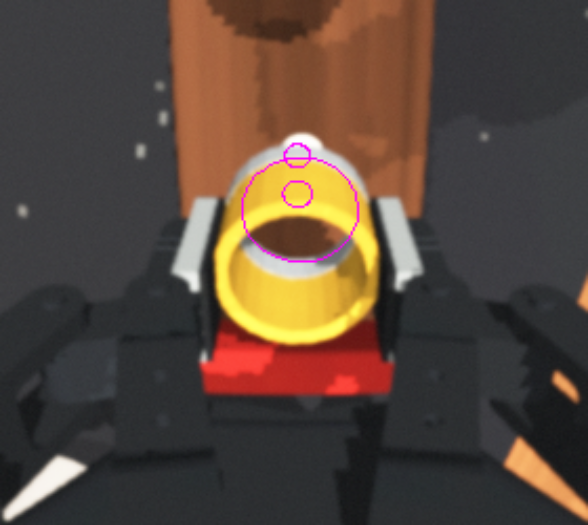

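The peg's foot collar shows at (301,142), within about 2 mm of the prediction. I'll nudge, then lower carefully.

```bash
python3 -m inch '.1 .1 -.3 0 0 0;.1 .1 -.6 0 0 0;.1 .1 -1 0 0 0;.1 .1 -1.5 0 0 0;.1 .1 -2 0 0 0;.1 .1 -2.6 0 0 0;.1 .1 -3.2 0 0 0;.1 .1 -3.6 0 0 0;.1 .1 -3.8 0 0 0;.1 .1 -3.85 0 0 0;.1 .1 -3.85 0 0 0;.1 .1 -3.85 0 0 0'
```

```text
time: 27.95
tool_pos: [0.654, -0.1631, 0.2305]
tool_rot: [3.141, 0.0, 1.725]
contact_force: [0.4, 0.7, -1.2]
opening: 0.0347
gripper_force: 60.0
```

```bash
python3 -m inch '0 0 0 0 0 0;0 0 0 0 0 0;0 0 0 0 0 0;0 0 0 0 0 0;0 0 0 0 0 0' 6.5
python3 -m inch '0 0 1 0 0 0;0 0 3 0 0 0;0 0 7 0 0 0;0 0 10 0 0 0;-5 3 12 0 0 0;-10 8 14 0 0 0;-14 12 15 0 0 0;-18 15 15 0 0 0;-20 18 15 0 0 0;-20 18 15 0 0 0;-20 18 15 0 0 0;-20 18 15 0 0 0'
python3 - <<'E'
from h import *
t=eyes.snapshot('top')[:,:,::-1];d=eyes.snapshot('side')[:,:,::-1]
cv2.imwrite('pics/f.png',np.vstack([cv2.resize(t[150:215,245:485],None,fx=3,fy=3),cv2.resize(d[140:340,265:525],(720,390))]))
E
```

```text
time: 28.45
tool_pos: [0.6539, -0.1631, 0.2303]
tool_rot: [3.141, 0.0, 1.725]
contact_force: [0.1, 0.5, -0.7]
opening: 0.065
gripper_force: 0.0
time: 29.65
tool_pos: [0.4543, 0.0171, 0.3812]
tool_rot: [3.139, 0.001, 1.726]
contact_force: [0.5, -0.1, -0.4]
opening: 0.065
gripper_force: 0.0
```

View pics/f.png

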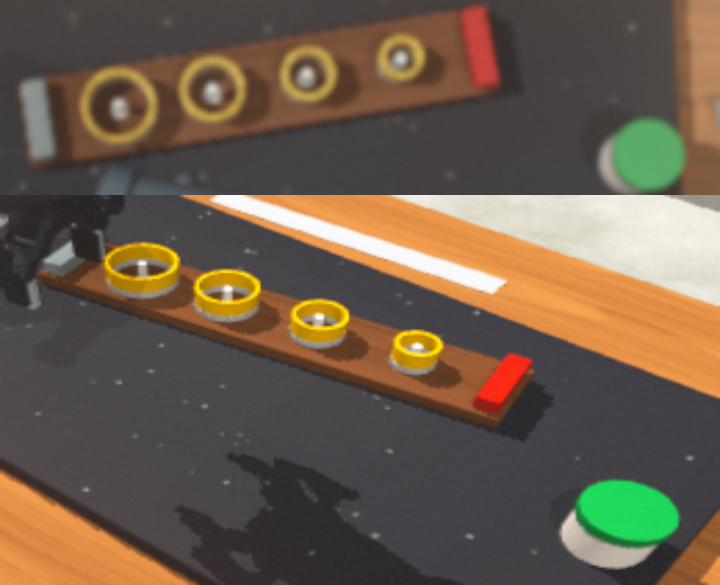

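All four dies lie flat, in order and centred on their pegs, and the glue pot has not moved.

```bash
python3 -c "
from plant import order; print(order.finish_job())"
```

```text
the job is handed in; nothing more can be done
None
```

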